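Close the finished-parts case and scan its label

TASK

Lower the lid of the sloping case by hand until it is fully closed, without letting it drop or slam. Then take the code reader off its pad, point it squarely at the middle of the label on the closed lid from about 10 cm away and hold it steady for a good second, and set it gently back upright on the middle of its pad. Do not disturb the other things on the bench.

Things in the scene. Friction and masses are not known exactly. Their poses are not given: they have to be found in the camera images.
- case: Grey sheet-steel case fixed to the bench: 130 mm deep (x), 240 mm wide (y), 135 mm high at the back and 47 mm at the front, 6 mm walls, so that its top slopes 34 degrees down towards the front (-x, the robot's side). Steel parts lie packed inside. Origin: centre of the underside; x points from front to back, z up.
- lid (a joint): Angle of the lid about the hinge along the top of the back wall: 0 = fully closed (lying on the slope), growing as it opens; upright at 2.16, limit 2.4. The lid is a 5 mm plate, 160 mm from hinge to front edge, 252 mm wide, about 0.35 kg. Hinge friction holds it near upright; more than about 0.3 forward of upright it falls shut if let go.
- lid_hinge (a point): Middle of the lid's hinge line, at the top of the case's back wall (65 mm behind the case's origin, 135 mm up). The hinge line runs along the case's y. The axes are those of the case.
- lid_handle (a point): Middle of the lid's handle: a round steel bar, 10 mm diameter, 110 mm long, parallel to the hinge, held at its ends. It stands clear of the lid: 202 mm from the hinge line along the lid (45 mm past the front edge) and 30 mm out from the lid's underside on the outer side. It swings with the lid; when shut it is 47 mm above the bench, 54 mm in front of the case.
- label (a point): Centre of the white paper label (50 x 60 mm, printed with black squares) on the outer face of the lid, in the middle, 80 mm from the hinge line. Its z points out of the label; with the lid shut z leans 34 degrees from vertical towards the case's front. Its y is the case's y.
- reader: Hand-held code reader standing nose down on its pad, 131 mm tall, 0.18 kg: a white upright body 36 mm (x) by 44 mm (y) from 40 to 128 mm height, and below it a round black rubber nose, 54 mm in diameter at its foot. Origin: centre of the window in the flat nose end, its underside as it stands; z points up through the body. It looks along -z, out of the nose.
- pad: The reader's pad: a grey square plate 110 x 110 x 12 mm, fixed to the bench left or right of the case, with a black disc of 72 mm diameter at its middle. Origin: centre of the underside; the top is 12 mm above.
- tray: Bystander: steel tray 120 x 120 mm, 30 mm high, fixed to the bench on the other side of the case from the pad. Origin: centre of the underside.
- bush_a: Bystander: loose steel flanged bush in the tray, 40 mm diameter, 34 mm high. Origin: centre of the underside.
- bush_b: Bystander: a second bush like bush_a, in the tray.
- oil: Bystander: white oil bottle standing on the bench, 56 mm diameter, 160 mm high. Origin: centre of the underside.
- can: Bystander: steel can standing on the bench, 64 mm diameter, 150 mm high. Origin: centre of the underside.
- cup: Bystander: small aluminium cup, 56 mm diameter, 60 mm high. Origin: centre of the underside.
- wrench: Bystander: open wrench lying flat in front of the case, about 10 mm thick. Origin: on its underside.
Not all that is in view belongs to the job. Leave any turquoise look-alike of the reader alone.

How it is judged (in metres and radians):
On the way, in this order (a step that is already met when the one before it is completed fails the run):
1. the lid is fully closed (within 0.05 rad) (value of joint lid below 0.05 rad), for 0.2 s.
2. lid closed, reader aimed within 20 mm (each way) of the label's centre, 50 to 150 mm away, within 0.21 rad of square on, steady (under 0.03 m/s, 0.2 rad/s) for 0.8 s (value of joint lid below 0.05 rad and x of label in the frame of reader between -0.02 and 0.02 m and y of label in the frame of reader between -0.02 and 0.02 m and z of label in the frame of reader between -0.15 and -0.05 m and angle between the z axis of reader and the z axis of label, either way round below 0.21 rad and linear speed of reader below 0.03 m/s and angular speed of reader below 0.2 rad/s), for 0.8 s.
At the end, for the whole second after the job is handed in: The lid is closed (within 0.05 rad); the reader stands upright (within 0.08 rad) and at rest, nose down on its pad, within 25 mm of the pad's middle (value of joint lid below 0.05 rad and horizontal distance between reader and pad below 0.025 m and z of reader in the frame of pad between 0.008 and 0.016 m and angle between reader's own z axis and vertical below 0.08 rad and linear speed of reader below 0.02 m/s); the robot touches nothing.
It fails at once if the lid slams: faster than 2.2 rad/s within the last 0.25 rad before closed (value of joint lid below 0.25 rad and velocity of joint lid below -2.2 rad/s).
It fails at once if the reader is dropped on its side (tilted over 1.2 rad) (angle between reader's own z axis and vertical above 1.2 rad).
It fails at once if the reader is dropped: faster than 0.45 m/s within 18 mm of the pad's or the bench's top (height (world z) of reader below 0.03 m and linear speed of reader above 0.45 m/s).
It fails at once if another thing on the bench is moved by more than 30 mm or tipped over (distance of any of bush_a, bush_b, oil, can, cup, wrench from where it was at the start of the episode above 0.03 m or angle between any of bush_a, bush_b, oil, can, cup, wrench's own z axis and vertical above 0.5 rad).
It also fails if it takes over 70 s, if anything falls off the work surface, if the arm or the gripper's body presses on something with over 40 N, if the wrist force passes 120 N, or if a joint passes its speed limit or range.

ROBOT

A 6-joint arm with a two-finger parallel gripper is mounted at the origin on the work surface. World frame = base frame: x ahead of the robot, y to its left, z up, the work surface at z = 0. Lengths are in mm, angles in rad, forces in N, time in s.
With the tool pointing down it reaches from about 300 to 850 mm from the base axis. Payload 4.2 kg.
Tool frame: the origin (TCP) lies on the centre line of the jaws, within the pads' length; the fingertips stand 19 mm ahead of it and the grasp point (between the pads) is the TCP; z points along the fingers, y is the line along which they close (so a half turn about z gives the same grasp; the last joint's range is limited). The gripper opens to 91 mm and grips with 3 to 60 N. Pads are 32 mm wide; open, the fingers measure 118 mm over their backs; the gripper's body (76 mm by 178 mm) begins 60 mm behind the grasp point.
Start: joints at [1.083, 0.32, 1.565, -0, 1.257, -0.02], TCP at [259.287, 513.24, 201.576] pointing down, gripper open.
Joint ranges: [-3.11, 3.11], [-0.84, 2.01], [0.21, 2.61], [-1.34, 4.49], [0.05, 2.63], [-2.56, 2.56]. Speed limits (rad/s): [2.57, 2.57, 3.14, 3.14, 3.14, 3.14].

INTERFACE

Orientations are given as a unit quaternion [w, x, y, z].
In Python, from bench import robot, ik, get_image, workorder, spotter gives the robot as it stands. The module is installed in compiled form; this text tells all that it offers. Calls block until the motion is done:
- robot.goto(position, orientation): joint-space move of the TCP to a pose.
- robot.movel(position, frame=None, speed=150): straight line of the TCP; frame=None keeps the orientation; speed is the mean speed in mm/s.
- robot.move_j(angles): joint-space move.
- robot.grip(opening): opening from 0.0 (shut) to 1.0 (fully open); the grip force is fixed at half the most; returns when the fingers have stopped.
- robot.pause(seconds).
- ik(position, orientation): joint angles nearest the present ones, or None.
- get_image(name): name is "side" or "top"; returns a dict with "frame" (400x640x3 uint8, red, green, blue), "fx", "fy", "cx", "cy" (pixels), "distortion" ([k1, k2, p1, p2, k3] as OpenCV has them; the pictures are not rectified), "R" (3x3) and "t" (3): a world point X has camera coordinates R X + t. Camera axes: x right, y down, z forward; pixel columns grow to the right and rows downward; lengths in mm; the calibration is good to about 2 mm. A picture is of the moment at which its call begins. There is no depth.
A pose or a line that the arm cannot do raises robot.Unreachable and nothing moves.
- workorder.sign_off(): hands the job in; it is judged then, once.
Trained networks look in the newest picture that a camera, given by its name, has taken for a name from the list of things; names that differ only in an ending like _2 or _b are one class to them, and where a whole thing is asked for, a point or a joint stands for the part that bears it (a point fixed in the world has none). Each returns a list of dicts, best first, with "p" (0 to 1); they miss things now and then, are a little off and sometimes report something else, mostly with a low value. They report only what shows in the picture. A call takes as long as a camera call. They do not tell look-alikes from the thing itself.
- spotter.find_in(camera, label): "rect" ([left, top, right, bottom] in pixels, round what is visible of it).
- spotter.cut_out(camera, label): "region" (400x640 bool, what is visible of it) and "rect" ([left, top, right, bottom] in pixels, round what is visible of it).
Readings, each from a call of its own:
- robot.current_time(): time.
- robot.current_joint_pos(): joint angles.
- robot.current_joint_velocities(): joint speeds.
- robot.current_tau(): joint torques, N m.
- robot.current_ee_pos(): TCP position.
- robot.current_orientation(): TCP orientation.
- robot.current_ft_force(): force on the tool from outside, world axes, zero at the start.
- robot.current_moment(): the same for the moment, N m.
- robot.current_opening(): opening from 0.0 (shut) to 1.0 (fully open).
- robot.current_finger_force(): force on a finger pad.
Only numpy, scipy, OpenCV 4.12 (cv2) and the standard library are available. Lean on these libraries where they do the work, as an engineer would, in place of code of your own. Each camera call takes 0.05 s, during which the arm holds its last target. There are 200 camera calls.

## Working session

There is one attempt and no reset: what is moved stays moved. The work goes in short steps, each a Python script; the robot and the scene stay as the last script left them, time stands still between calls to the robot, and variables do not carry over. Pictures are saved under pics/ and viewed, at most 10 in all, crops included, and the job is handed in when it is done.

```bash
mkdir -p pics; cat > h.py <<'E'
import numpy as np, cv2
from bench import robot, ik, get_image, workorder, spotter
from scipy.spatial.transform import Rotation as Ro
def K(c): return np.array([[c["fx"],0,c["cx"]],[0,c["fy"],c["cy"]],[0,0,1.]])
def proj(c,P):
    return cv2.projectPoints(np.array(P,float).reshape(-1,3),cv2.Rodrigues(np.array(c["R"],float))[0],np.array(c["t"],float),K(c),np.array(c["distortion"],float))[0][:,0]
def ray(c,uv):
    n=cv2.undistortPoints(np.array(uv,float).reshape(-1,1,2),K(c),np.array(c["distortion"],float))[:,0]
    R=np.array(c["R"]);t=np.array(c["t"])
    return -R.T@t, np.c_[n,np.ones(len(n))]@R
def onz(c,uv,z):
    o,d=ray(c,uv); return o+d*((z-o[2])/d[:,2])[:,None]
def save(c,name): cv2.imwrite("pics/"+name,cv2.cvtColor(c["frame"],cv2.COLOR_RGB2BGR))
def quat(R): q=Ro.from_matrix(R).as_quat(); return [q[3],q[0],q[1],q[2]]
E
python3 - <<'E'
from h import *
for n in ["side","top"]:
    c=get_image(n); save(c,n+"0.png")
    print(n,"cam pos",(-np.array(c["R"]).T@np.array(c["t"])).round(),"axis",np.array(c["R"])[2].round(2))
    for l in ["case","lid","lid_handle","label","reader","pad","tray","oil","can","cup","wrench","bush_a"]:
        print(l,[(np.round(d["rect"]).astype(int).tolist(),round(d["p"],2)) for d in spotter.find_in(n,l)[:3]])
E
```

```text
side cam pos [ -47. -733. 1178.] axis [ 0.41  0.5  -0.76]
case [([273, 94, 350, 227], 0.92)]
lid [([292, 98, 351, 178], 0.83)]
lid_handle [([291, 96, 353, 180], 0.72), ([296, 101, 307, 108], 0.61)]
label [([289, 95, 352, 175], 0.88), ([230, 185, 252, 210], 0.7)]
reader [([360, 251, 378, 286], 0.8), ([388, 282, 415, 320], 0.63), ([307, 279, 328, 317], 0.59)]
pad [([339, 263, 393, 303], 0.84)]
tray [([224, 146, 270, 177], 0.64)]
oil [([406, 207, 431, 245], 0.84), ([292, 98, 351, 176], 0.71), ([224, 144, 270, 179], 0.3)]
can [([406, 210, 433, 248], 0.73), ([290, 101, 306, 140], 0.61), ([222, 143, 272, 178], 0.17)]
cup [([233, 184, 250, 208], 0.54)]
wrench [([407, 208, 431, 248], 0.23)]
bush_a [([256, 152, 265, 162], 0.67), ([236, 157, 248, 169], 0.43)]
top cam pos [ 450.  -61. 1184.] axis [ 0.09  0.02 -1.  ]
case [([205, 132, 331, 226], 0.71)]
lid [([203, 132, 328, 170], 0.63)]
lid_handle [([204, 133, 323, 173], 0.87)]
label [([206, 129, 325, 173], 0.95)]
reader [([456, 245, 490, 267], 0.95), ([412, 213, 441, 233], 0.66), ([460, 214, 494, 228], 0.64)]
pad [([399, 196, 444, 247], 0.72)]
tray [([158, 195, 209, 244], 0.92), ([180, 221, 192, 236], 0.74)]
oil [([408, 125, 440, 156], 0.68)]
can [([161, 114, 206, 149], 0.76)]
cup [([221, 257, 245, 280], 0.66)]
wrench [([324, 232, 346, 300], 0.97)]
bush_a [([182, 217, 192, 236], 0.55), ([185, 197, 198, 213], 0.51)]
```

```bash
ls .
```

```text
h.py
pics
```

View pics/side0.png

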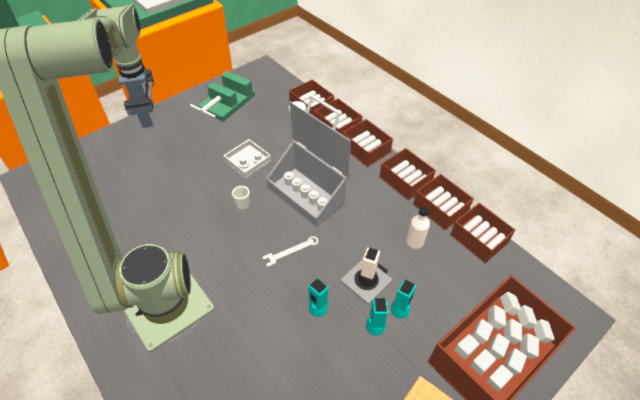

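View pics/top0.png

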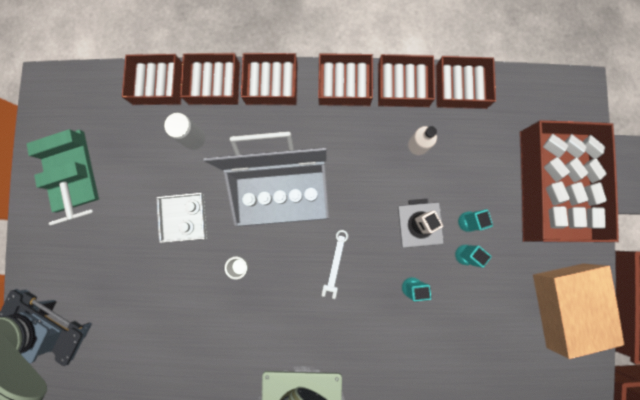

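Top: open lid (205–328, 132–170) with its handle at about (260,138) on the far side, case (228–328,170–224). Candidates for the reader: white one on the pad at top (428,222), and turquoise ones at (477,219), (473,256) and (417,290). The white one on the pad fits the description. I'll confirm this in an enlarged crop.

```bash
python3 - <<'E'
import cv2,numpy as np
t=cv2.imread("pics/top0.png"); s=cv2.imread("pics/side0.png")
f=lambda im,x,y,w,h,k:cv2.resize(im[y:y+h,x:x+w],None,fx=k,fy=k,interpolation=cv2.INTER_CUBIC)
cv2.imwrite("pics/c1.png",f(t,195,120,140,112,5))
a=f(t,390,190,64,64,6); b=f(s,330,240,64,64,6)
cv2.imwrite("pics/c2.png",np.hstack([a,b]))
cv2.imwrite("pics/c3.png",f(s,262,88,100,140,4))
E
```

```text
(no output)
```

View pics/c1.png

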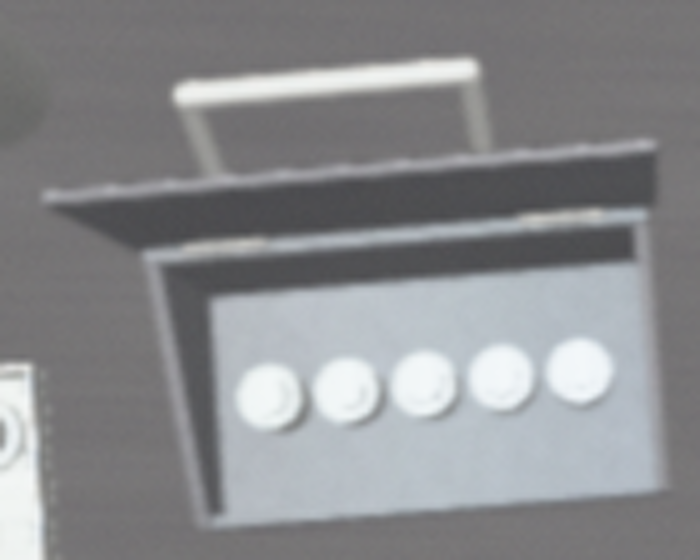

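View pics/c2.png

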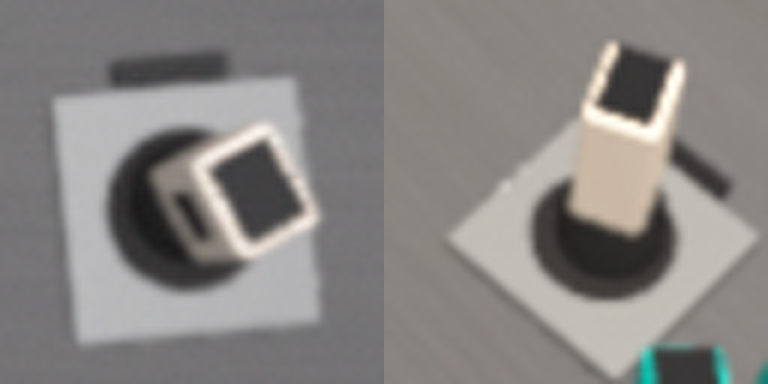

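View pics/c3.png

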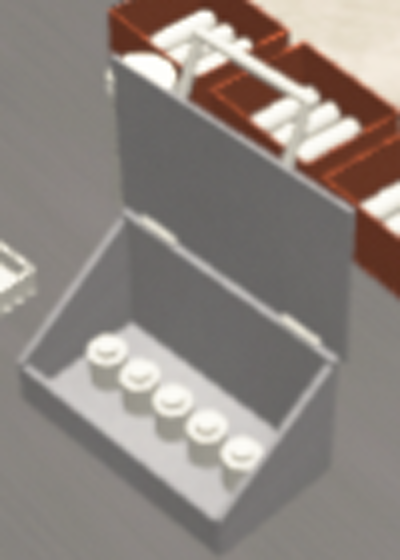

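```bash
cat > fit.py <<'E'
from h import *
from scipy.optimize import least_squares
A=np.arctan2(88,130)
cr=lambda p,k,o:(np.array(p,float)+.5)/k-.5+np.array(o)
def case_pts(p):
    x,y,yaw,th=p; a=A-th
    u=np.array([-np.cos(a),0,-np.sin(a)]); n=np.array([-np.sin(a),0,np.cos(a)]); h=np.array([65,0,135.])
    Y=np.array([0,1.,0])
    P=[h+120*Y,h-120*Y,[-65,120,47],[-65,-120,47],h+160*u+126*Y,h+160*u-126*Y,h+202*u+30*n+50*Y,h+202*u+30*n-50*Y]
    return np.array(P)@Ro.from_euler("z",yaw).as_matrix().T+[x,y,0]
if __name__=="__main__":
    ct,cs=get_image("top"),get_image("side")
    T=cr([(145,256),(648,215),(200,525),(665,490),(45,196),(656,145),(180,95),(475,69)],5,(195,120))
    S=cr([(127,215),(335,362),(22,368),(218,523),(115,55),(353,210),(193,34),(312,97)],4,(262,88))
    # the handle length seen is free: use only its centre
    def pr(c,P): q=proj(c,P); return np.vstack([q[:6],q[6:].mean(0)])
    m=lambda T:np.vstack([T[:6],T[6:].mean(0)])
    f=lambda p:np.r_[(pr(ct,case_pts(p))-m(T)).ravel(),(pr(cs,case_pts(p))-m(S)).ravel()]
    r=least_squares(f,[550,50,0.05,2.2],x_scale=[1,1,.01,.01],loss="soft_l1")
    print("case",r.x.round(3)); print(f(r.x).reshape(-1,2).round(1).tolist())
    hp=case_pts(r.x)[6:]; print("handle",hp.mean(0).round(1), "angle front y+", hp.round(0).tolist())
    Q=lambda p,w,d,z:np.c_[np.array([[w,d],[w,-d],[-w,-d],[-w,d]])@Ro.from_euler("z",p[2]).as_matrix()[:2,:2].T+p[:2],np.full(4,z)]
    # pad: corners order image TL(+x+y),TR(+x-y),BR,BL
    pt=cr([(52,98),(295,78),(320,320),(78,345)],6,(390,190)); ps=cr([(376,235),(231,380),(64,237)],6,(330,240))
    g=lambda p:np.r_[(proj(ct,Q(p,55,55,12))-pt).ravel(),(proj(cs,Q(p,55,55,12))[1:]-ps).ravel()]
    r=least_squares(g,[450,-300,0.05],x_scale=[1,1,.01]); print("pad",r.x.round(3),g(r.x).reshape(-1,2).round(1).tolist())
    rt=cr([(195,160),(272,122),(322,215),(245,262)],6,(390,190)); rs=cr([(230,45),(300,65),(275,137),(200,110)],6,(330,240))
    print("top rays z=138",onz(ct,rt,138).round(0)[:,:2].tolist(),"side",onz(cs,rs,138).round(0)[:,:2].tolist())
    print("mean",onz(ct,rt,138).mean(0),onz(cs,rs,138).mean(0))
    for n in ["oil","can","cup","wrench"]:
        d=spotter.find_in("top",n)[0]["rect"]; print(n,onz(ct,[((d[0]+d[2])/2,(d[1]+d[3])/2)],0).round())
    print("others",onz(ct,[(477,219),(473,256),(417,290)],100).round().tolist())
E
python3 fit.py
```

```text
case [5.54142e+02 6.24890e+01 9.40000e-02 2.15400e+00]
[[0.3, -0.6], [0.1, -0.5], [0.0, 1.2], [0.9, 1.0], [-0.5, 0.6], [1.0, 0.7], [0.5, -0.8], [-0.3, -2.1], [0.5, -1.1], [-1.4, -2.2], [-0.1, -0.5], [-1.1, -1.1], [-0.1, -0.0], [0.9, -0.5]]
handle [646.4  71.2 337.3] angle front y+ [[642.0, 121.0, 337.0], [651.0, 21.0, 337.0]]
pad [ 4.89957e+02 -3.05147e+02  1.05000e-01] [[-0.2, -0.3], [0.6, -0.7], [1.0, 0.8], [-0.3, 0.6], [0.6, -0.6], [0.1, -0.2], [-1.0, -0.6]]
top rays z=138 [[505.0, -282.0], [521.0, -312.0], [485.0, -331.0], [466.0, -301.0]] side [[502.0, -284.0], [519.0, -312.0], [484.0, -332.0], [468.0, -301.0]]
mean [ 494.12745262 -306.47159275  138.        ] [ 493.48453349 -307.03520617  138.        ]
oil [[ 714. -316.    0.]]
can [[734. 340.   0.]]
cup [[370. 177.   0.]]
wrench [[387. -85.   0.]]
others [[503.0, -425.0, 100.0], [413.0, -414.0, 100.0], [330.0, -278.0, 100.0]]
```

```bash
cat > plan.py <<'E'
from fit import *
C=np.array([554.1,62.5,0.094])
Rc=Ro.from_euler("z",C[2]).as_matrix()
def W(p): return Rc@np.array(p,float)+[C[0],C[1],0]
def handle(th):
    a=A-th; return W(np.array([65,0,135.])+202*np.array([-np.cos(a),0,-np.sin(a)])+30*np.array([-np.sin(a),0,np.cos(a)]))
def down(yaw): # tool y along (cos,sin) yaw, z down
    y=np.array([np.cos(yaw),np.sin(yaw),0]); z=np.array([0,0,-1.]); return quat(np.c_[np.cross(y,z),y,z])
E
python3 - <<'E'
from plan import *
f=lambda q: None if q is None else np.round(q,2).tolist()
for k in (0,np.pi):
    q=down(C[2]+k)
    print(f(ik([259,513,450],robot.current_orientation())),[f(ik(handle(t)+[0,0,dz],q)) for t,dz in((2.154,90),(2.154,0),(1,0),(0,0))])
print(handle(0),handle(2.154))
for k in (0,np.pi): print(f(ik([493.8,-306.7,102],down(np.radians(28)+k))),f(ik([493.8,-306.7,102],down(np.radians(118)+k))))
n=np.array([-np.sin(A),0,np.cos(A)]); z=-Rc@n; L=W([65-80*np.cos(A),0,135-80*np.sin(A)]+5*n); tcp=L+(100+90)*Rc@n
print(L,tcp)
x0=Rc@np.array([np.cos(A),0,np.sin(A)])
for r in np.arange(0,360,45):
    y=Ro.from_rotvec(z*np.radians(r)).apply(x0); print(r,f(ik(tcp,quat(np.c_[np.cross(y,z),y,z]))))
E
```

```text
[1.08, 0.29, 1.01, 0.0, 1.85, -0.02] [[0.09, 0.42, 0.86, -0.0, 1.86, -0.0], [0.09, 0.4, 1.11, -0.0, 1.63, -0.0], [0.09, 0.09, 1.76, -0.0, 1.29, -0.0], [0.09, 0.28, 2.08, -0.0, 0.78, -0.0]]
[1.08, 0.29, 1.01, 0.0, 1.85, -0.02] [None, None, None, None]
[435.53066913  51.32153919  46.60886896] [646.2922121   71.19168293 337.34174945]
[-0.58, 0.41, 1.7, -0.0, 1.04, -1.06] None
[-0.58, 0.41, 1.7, -0.0, 1.04, 2.08] [-0.58, 0.41, 1.7, -0.0, 1.04, 0.51]
[550.06629692  62.11971117  94.29523441] [444.02888293  52.12273246 251.63603411]
0 [0.09, -0.21, 2.17, 0.01, 0.59, -0.01]
45 [0.09, -0.21, 2.17, 0.01, 0.59, 0.78]
90 [0.09, -0.21, 2.17, 0.01, 0.59, 1.56]
135 [0.09, -0.21, 2.17, 0.01, 0.59, 2.35]
180 None
225 [0.09, -0.21, 2.17, 0.01, 0.59, -2.36]
270 [0.09, -0.21, 2.17, 0.01, 0.59, -1.58]
315 [0.09, -0.21, 2.17, 0.01, 0.59, -0.79]
```

```bash
python3 - <<'E'
from plan import *
robot.movel([259.3,513.2,450],speed=250)
q=down(C[2]); h=handle(2.154)
robot.goto((h+[0,0,100]).tolist(),q)
robot.movel(h.tolist(),q,speed=120)
print(robot.current_ee_pos(),robot.current_ft_force())
robot.grip(0.0)
print("open",robot.current_opening(),robot.current_finger_force(),robot.current_ft_force(),robot.current_time())
c=get_image("side"); save(c,"side1.png")
s=c["frame"][40:240,230:430]; cv2.imwrite("pics/c4.png",cv2.cvtColor(cv2.resize(s,None,fx=3,fy=3),cv2.COLOR_RGB2BGR))
E
```

```text
[646.64886469  71.38996335 338.35492426] [-0.74404604  0.33746135 -0.23783442]
open 0.0014901858951735535 0.0 [-0.57100327  0.7390946   0.52699296] 7.2
```

View pics/c4.png

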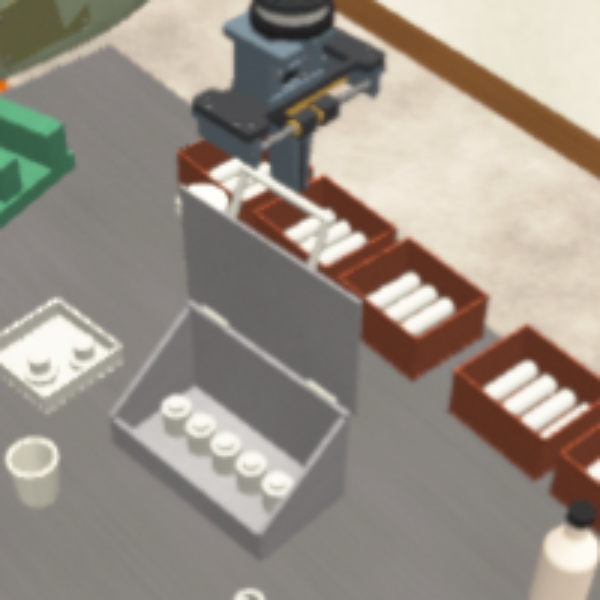

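The fingers closed behind or above the bar, since the force is zero and the bar is drawn in front of them. I'll triangulate the handle directly and compare it with the model.

```bash
python3 - <<'E'
from plan import *
ct,cs=get_image("top"),get_image("side"); save(ct,"top1.png")
def tri(a,b):
    o1,d1=ray(ct,[a]);o2,d2=ray(cs,[b]);d1=d1[0];d2=d2[0]
    s=np.linalg.lstsq(np.c_[d1,-d2],o2-o1,rcond=None)[0]
    p,q=o1+s[0]*d1,o2+s[1]*d2; return ((p+q)/2).round(1),np.linalg.norm(p-q).round(1)
T=cr([(145,256),(648,215),(200,525),(665,490),(45,196),(656,145),(180,95),(475,69)],5,(195,120))
S=cr([(127,215),(335,362),(22,368),(218,523),(115,55),(353,210),(193,34),(312,97)],4,(262,88))
for n,a,b in zip("rimBL rimBR rimFL rimFR lidL lidR hL hR".split(),T,S): print(n,*tri(a,b))
print("mid",tri(T[6:].mean(0),S[6:].mean(0)))
p=np.array(robot.current_ee_pos())
print("tcp side/top px",proj(cs,p),proj(ct,p),"tip",proj(cs,p-[0,0,19]),proj(ct,p-[0,0,19]),"handle px",S[6:].mean(0),T[6:].mean(0))
a=cv2.resize(ct["frame"][110:190,190:340],None,fx=5,fy=5,interpolation=2); cv2.imwrite("pics/c5.png",a[:,:,::-1])
E
```

```text
rimBL [608.9 190.8 122.9] 2.3
rimBR [629.4 -50.3 130. ] 1.0
rimFL [482.7 178.6  30.5] 2.8
rimFR [503.3 -60.6  39.8] 0.4
lidL [608.1 194.  289.4] 1.5
lidR [630.9 -55.  292.1] 0.4
hL [639.1 131.8 331.3] 3.5
hR [650.4  14.5 339.7] 1.2
mid (array([645.1,  72.5, 335. ]), np.float64(0.4))
tcp side/top px [[325.42857856 103.40325777]] [[260.54216764 135.23758817]] tip [[325.33568514 108.54943481]] [[261.95823312 137.43897905]] handle px [324.75 104.  ] [260.1 136. ]
```

View pics/c5.png

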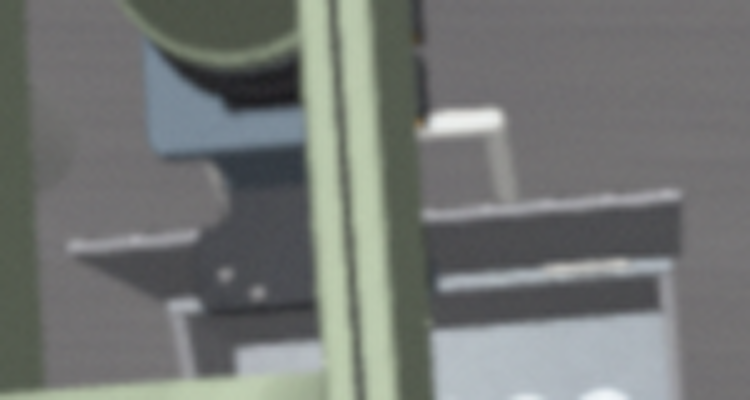

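```bash
python3 - <<'E'
import cv2
im=cv2.imread("pics/side1.png"); g=im.astype(int)
print("blue-red, then grey")
for r in range(84,116): print(r," ".join("%4d"%(g[r,c,0]-g[r,c,2]) for c in range(312,342)))
for r in range(90,116): print(r," ".join("%4d"%g[r,c].mean() for c in range(312,342)))
E
```

```text
blue-red, then grey
84    1    2    2    2    3    1    2    8    9    7   -2   -6   -7   -6   -5  -21  -58  -70  -26    0    3   -4  -19  -29  -32  -31  -30  -29  -28  -29
85    0    1    1    3    2   -7  -14   -2   -2   -6   -7   -6   -5    0    5   -5  -29  -34   -5    6   11    3  -20  -32  -30  -29  -28  -27  -27  -28
86    2    3    4    9    2  -18  -19  -11   -8   -6   -6   -4    4   10   12   12    8    3    4   11   14   -1  -22  -29  -27  -27  -27  -27  -28  -29
87    7    7   11   15    7   -7   -8   -8   -7   -5   -1    7   12   13   13   14   14   12    5    8   13   -3  -24  -29  -29  -28  -26  -24  -25  -27
88   14   14   16   16    9   -1   -6   -7   -3    6   11   13   14   13   13   14   16   12    6   10   12   -9  -27  -29  -29  -27  -26  -26  -26  -26
89   14   16   17   17   12    0   -6   -1    8   13   13   14   14   14   14   15   16   14    6    9   11   -9  -27  -29  -29  -28  -25  -25  -26  -25
90   11   11   16   17   11   -4  -26  -17   10   14   13   13   13   13   13   15   16   12    6   11   12  -11  -28  -28  -27  -28  -26  -26  -25  -25
91    4  
[... 7125 characters left out ...]
  63   64   63   63   63   66   77  104  143  183  215  234  243  245  242  217  157
112   63   63   61   60   79   94   76   69   65   63   63   64   64   64   62   65   64   65   74   93  131  176  199  199  204  224  240  245  234  189
113   66   64   61   59   59   70   80   79   73   66   64   63   64   64   64   64   68   88  133  178  220  244  247  240  211  188  213  221  205  164
114   88   69   62   59   58   60   64   77   85   74   65   64   63   64   67   79  104  153  221  246  248  249  248  243  225  194  191  183  174  183
115  133  102   74   61   58   58   58   63   75   84   76   68   66   79  101  142  188  227  246  249  248  246  242  230  205  191  187  182  197  230
```

```bash
python3 - <<'E'
from plan import *
p=np.array(robot.current_ee_pos()); 
robot.grip(1.0); robot.movel((p+[0,0,60]).tolist(),speed=150)
out=[]
for n in ("side",):
  for op in (1.0,0.0):
    robot.grip(op); c=get_image(n); p=np.array(robot.current_ee_pos())
    R=Ro.from_quat(np.roll(robot.current_orientation(),-1)).as_matrix()
    o=(300,40); k=6
    im=cv2.resize(c["frame"][40:130,300:365],None,fx=k,fy=k,interpolation=2)[:,:,::-1].copy()
    def pt(P): return tuple(((proj(c,P)[0]-o+.5)*k-.5).round().astype(int).tolist())
    hw=45.5*op
    for s in (1,-1):
        box=[pt(p+R@[x,s*(hw+yy),19]) for x,yy in((-16,0),(16,0),(16,13.5),(-16,13.5))]
        cv2.polylines(im,[np.array(box)],True,(0,0,255) if s>0 else (0,255,255),1)
    cv2.circle(im,pt(p),4,(0,255,0),-1); cv2.circle(im,pt(handle(2.154)),4,(255,0,255),-1)
    out.append(im)
cv2.imwrite("pics/c6.png",np.hstack(out)); print(out[0].shape,robot.current_ee_pos(),robot.current_ft_force())
E
```

```text
(540, 390, 3) [646.31195807  71.24156816 397.33679818] [0.56299341 0.3719521  0.06469795]
```

View pics/c6.png

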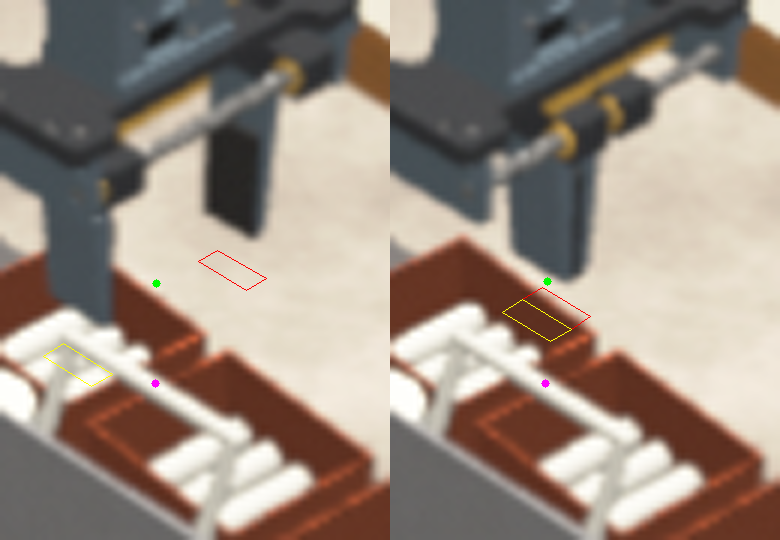

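The tool appears about 7 px (some 28 mm) higher in the side view than its reported pose, while the case fits well. I'll check this against the start pictures, where both cameras see the gripper and the base.

```bash
python3 - <<'E'
from plan import *
print(robot.current_time())
p=np.array([259.287,513.24,201.576])
R=Ro.from_quat(np.roll(down(0),-1)).as_matrix()
# start tool yaw from joints: q1 - q6 relation (handle pose: yaw .094 at q1=.09,q6=0)
R=Ro.from_quat(np.roll(down(1.083+0.02),-1)).as_matrix()
out=[]
for n,(x,y,w,h) in (("side",(90,50,80,100)),("top",(0,275,100,100))):
    c=get_image(n); k=5 if n=="side" else 4; 
    src=cv2.imread(f"pics/{n}0.png"); im=cv2.resize(src[y:y+h,x:x+w],None,fx=k,fy=k,interpolation=2)
    pt=lambda P: tuple(((proj(c,P)[0]-(x,y)+.5)*k-.5).round().astype(int).tolist())
    for s in (1,-1):
        box=[pt(p+R@[a,s*(45.5+b),19]) for a,b in((-16,0),(16,0),(16,13.5),(-16,13.5))]
        cv2.polylines(im,[np.array(box)],True,(0,0,255),1)
    for z,col in((-60,(255,255,0)),):
        box=[pt(p+R@[a,b,z]) for a,b in((-38,-89),(38,-89),(38,89),(-38,89))]; cv2.polylines(im,[np.array(box)],True,col,1)
    cv2.circle(im,pt(p),4,(0,255,0),-1); out.append(cv2.resize(im,(400,500)) if n=="side" else cv2.copyMakeBorder(im,0,100,0,0,0))
    print(n,"base px",proj(c,[0,0,0]),"dist",np.round(c["distortion"],3),c["fx"],c["cx"],c["cy"])
cv2.imwrite("pics/c7.png",np.hstack(out))
E
```

```text
10.975
side base px [[165.64722472 302.95439615]] dist [-0.064  0.     0.     0.     0.   ] 457.68142240301466 315.1763848439661 196.11148117420248
top base px [[301.10616265 410.43842925]] dist [-0.108  0.     0.     0.     0.   ] 448.88829215566625 319.7561115777976 198.56001253222564
```

View pics/c7.png

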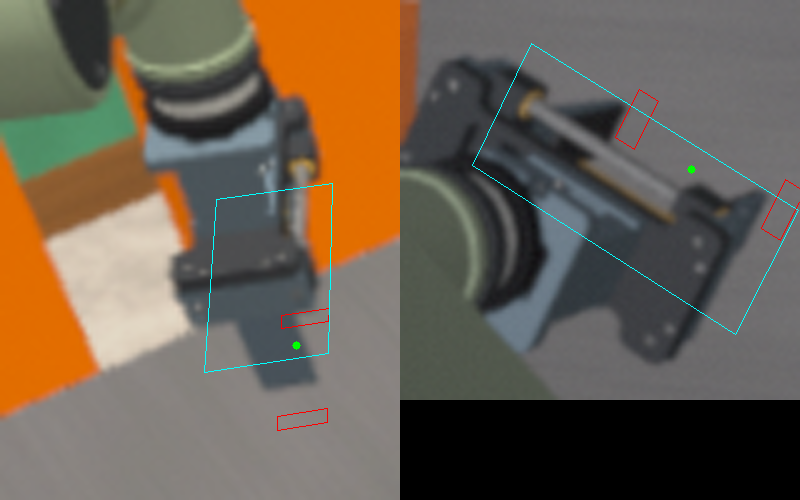

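```bash
python3 - <<'E'
from plan import *
q=robot.current_orientation()
robot.movel([480,-160,400],speed=300); robot.movel([480,-160,60],speed=250)
f0=np.array(robot.current_ft_force()); z=60
print(f0.round(2),robot.current_time())
while z>-14:
    z-=4; 
    try: robot.movel([480,-160,z],speed=60)
    except robot.Unreachable as e: print("unreach",z,e); break
    f=np.array(robot.current_ft_force())-f0
    if abs(f[2])>3: break
print(z,f.round(1),robot.current_ee_pos(),robot.current_time())
c=get_image("side"); save(c,"probe_s.png"); c=get_image("top"); save(c,"probe_t.png")
robot.movel([480,-160,z+40],speed=200)
E
```

```text
[ 0.16 -0.46  0.44] 13.6833
-16 [-8.7  2.8 34.5] [ 480.14171022 -160.04430486  -12.20910951] 18.4333
```

Touching the bench showed the fingertips reach z=0 at a reported TCP z of about -12. The real grasp point is therefore about 31 mm higher than reported, which matches the pictures. I'll correct for that and redo the grasp.

```bash
cat >> plan.py <<'E'
DZ=np.array([0,0,31.])
E
python3 - <<'E'
from plan import *
q=down(C[2]); h=handle(2.154)
robot.movel([480,-160,400],speed=350)
robot.grip(1.0)
robot.movel((h+[0,0,50]).tolist(),q,speed=300)
robot.movel((h-DZ).tolist(),q,speed=120)
f0=np.array(robot.current_ft_force())
robot.grip(0.0)
o=robot.current_opening(); print("open",o,robot.current_finger_force(),(np.array(robot.current_ft_force())-f0).round(1),robot.current_time())
c=get_image("side"); save(c,"side2.png")
if 0.05<o<0.2:
    for th in np.linspace(2.154,1.6,5)[1:]:
        robot.movel((handle(th)-DZ).tolist(),q,speed=110)
        f=np.array(robot.current_ft_force())-f0
        print(round(th,2),f.round(1),round(robot.current_opening(),3),round(robot.current_time(),2))
        if np.linalg.norm(f)>50: break
E
```

```text
open 0.10104087622342794 29.998790323734283 [ 0.2 -1.9 -0.3] 24.6417
2.02 [ 1.  -1.2 -1.1] 0.1 25.1
1.88 [-0.1 -0.5 -0.6] 0.1 25.51
1.74 [-0.1 -1.9 -0.8] 0.104 25.92
1.6 [ 0.8 -3.  -2.3] 0.101 26.32
```

```bash
python3 - <<'E'
from plan import *
q=down(C[2]); mx=0
for th in list(np.linspace(1.6,0.3,9)[1:])+[0.2,0.1,0.04,0.0,-0.01]:
    robot.movel((handle(th)-DZ).tolist(),q,speed=140 if th>.25 else 60)
    f=np.array(robot.current_ft_force()); n=np.linalg.norm(f)
    print(round(th,2),f.round(1),round(robot.current_opening(),3),round(robot.current_time(),2))
    if n>50: break
for n in("side","top"): save(get_image(n),n+"3.png")
E
```

```text
1.44 [ 1.1 -1.8 -4.7] 0.104 26.71
1.28 [ 3.  -3.4 -4.3] 0.101 27.09
1.11 [ 3.7 -3.6 -3.6] 0.102 27.48
0.95 [ 4.  -3.6 -3.8] 0.099 27.86
0.79 [ 4.1 -4.  -1.4] 0.102 28.24
0.62 [ 3.6 -4.  -2.1] 0.103 28.62
0.46 [ 4.1 -2.4 -2.3] 0.105 29.01
0.3 [ 4.3 -1.2 -0.4] 0.099 29.39
0.2 [6.  0.3 0.3] 0.105 29.88
0.1 [7.2 0.8 1.8] 0.1 30.38
0.04 [8.  0.7 2.4] 0.1 30.73
0.0 [ 3.3  0.2 13.2] 0.099 31.02
-0.01 [-1.3  0.1 27.5] 0.1 31.27
```

```bash
python3 - <<'E'
from plan import *
p=handle(0)-DZ
robot.movel((p+[0,0,1]).tolist(),speed=40)
robot.grip(0.38); robot.movel((p+[0,0,220]).tolist(),speed=300)
c=get_image("side"); save(c,"side4.png")
# lid closed? compare predicted closed handle pixels with brightness
for th in (0,0.05,0.1): print(th,proj(c,handle(th)).round(1).tolist())
r=spotter.find_in("side","lid_handle"); print([(np.round(d["rect"],1).tolist(),round(d["p"],2)) for d in r[:3]])
q=down(np.radians(28)); P=np.array([493.8,-306.7,102.])-DZ
robot.goto((P+[0,0,150]).tolist(),q); robot.grip(1.0)
robot.movel((P+[0,0,0]).tolist(),q,speed=150)
f0=np.array(robot.current_ft_force()); robot.grip(0.0)
print("open",robot.current_opening(),robot.current_finger_force(),(np.array(robot.current_ft_force())-f0).round(1),robot.current_ee_pos(),robot.current_time())
save(get_image("side"),"side5.png")
a=cv2.imread("pics/side4.png"); b=cv2.imread("pics/side5.png"); k=5
z=lambda i,x,y:cv2.resize(i[y:y+100,x:x+78],None,fx=k,fy=k,interpolation=2)
cv2.imwrite("pics/c8.png",np.hstack([z(a,255,150),z(b,330,205)]))
E
```

```text
0 [[277.4, 206.2]]
0.05 [[276.2, 205.0]]
0.1 [[275.1, 203.8]]
[([268.1, 138.7, 347.7, 220.0], 0.93)]
open 0.4842906766926047 29.99843269586563 [-0.7 -0.7  0.5] [ 493.95733016 -306.71749298   71.0139277 ] 37.4333
```

View pics/c8.png

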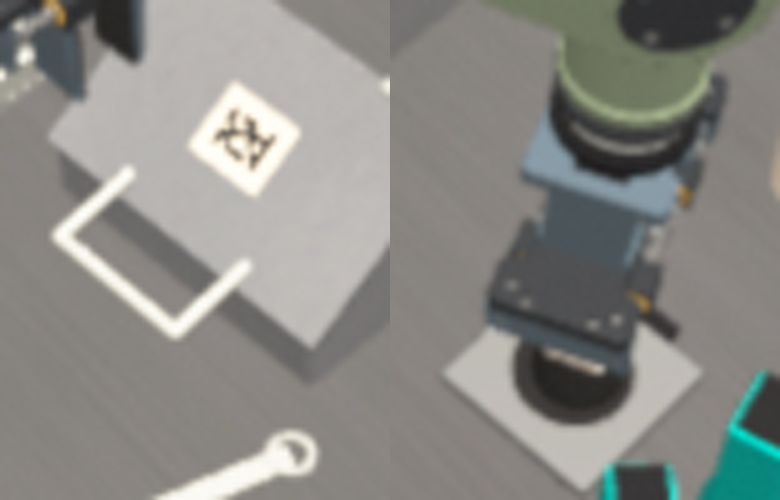

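Left: the lid is shut, with the label at side px (304,177) and the handle at (278,207), which matches the closed prediction. Right: the white reader is gripped on its pad with an opening of 44 mm. Next I'll lift it and aim.

```bash
cat >> plan.py <<'E'
n=Rc@np.array([-np.sin(A),0,np.cos(A)]); tz=-n
L=W([65-80*np.cos(A)-5*np.sin(A),0,135-80*np.sin(A)+5*np.cos(A)])
def aimq(r):
    y=Ro.from_rotvec(tz*np.radians(r)).apply(Rc@np.array([np.cos(A),0,np.sin(A)])); return quat(np.c_[np.cross(y,tz),y,tz])
tcp=L+190*n
H={"tool":tcp+31*tz,"mid":tcp+15.5*tz-[0,0,15.5],"base":tcp-[0,0,31.]}
E
python3 - <<'E'
from plan import *
robot.movel([493.8,-306.7,301],speed=150)
q=aimq(300); print("ik",ik(H["tool"]+60*n,q).round(2) , robot.current_opening())
robot.goto((H["tool"]+60*n).tolist(),q)
robot.movel(H["tool"].tolist(),q,speed=80)
robot.pause(1.2)
print(robot.current_ee_pos(),robot.current_opening(),robot.current_time())
c=get_image("side"); save(c,"side6.png"); r=spotter.cut_out("side","reader")
print([(np.round(d["rect"]).tolist(),round(d["p"],2),int(d["region"].sum())) for d in r[:4]])
print("label proj",proj(c,L))
t=np.linspace(0,2*np.pi,24); e1=np.cross(n,[0,1,0]); e1/=np.linalg.norm(e1); e2=np.cross(n,e1)
disc=lambda o,R:o+R*(np.outer(np.cos(t),e1)+np.outer(np.sin(t),e2))
for k,off in (("tool",0*n),("base",31*(tz+np.array([0,0,1])))):
    o=L+100*n+off; p=proj(c,disc(o,27)); print(k,"nose disc rect",p.min(0).round(1),p.max(0).round(1),"body top",proj(c,o+128*n).round(1))
cc=get_image("top"); save(cc,"top6.png")
g=c["frame"].astype(int).sum(2)//3
o=proj(c,L+100*n)[0].round().astype(int); print("centre",o)
for y in range(o[1]-16,o[1]+17): print(y," ".join("%3d"%v for v in g[y,o[0]-18:o[0]+19:1]))
E
```

```text
ik [ 0.09 -0.27  2.14  0.    0.68 -1.06] 0.4824263144030419
[461.32760951  53.74281493 225.95209881] 0.480663187947463 42.6417
[([387.0, 281.0, 414.0, 319.0], 0.83, 619), ([368.0, 296.0, 383.0, 337.0], 0.8, 627), ([281.0, 155.0, 295.0, 179.0], 0.73, 231), ([309.0, 278.0, 329.0, 315.0], 0.67, 639)]
label proj [[303.22254475 177.1800461 ]]
tool nose disc rect [281.2 159.7] [297.2 176.9] body top [[268.4 155.1]]
base nose disc rect [285.4 155.6] [301.4 172.7] body top [[272.9 150.6]]
centre [289 168]
152  76 118 145 158 199 229 230 191 138 111 133 167 187 185 183 182 182 182 180 181 182 183 183 182 183 182 182 182 183 183 183 182 183 182 182 182 183
153  71  92 114 106 122 181 222 229 216 185 172 186 184 183 182 181 182 182 182 181 181 182 183 183 182 181 182 182 183 183 182 182 181 181 182 181 182
154  80  74  77  76  79 101 149 211 239 238 225 207 189 183 182 182 182 182 182 182 182 181 182 182 182 181 182 182 184 183 181 181 182 181 181 181 181
155 100  75  72  72  72  72  86 160 231 242 240 234 219 197 184 181 182 182 182 181 182 182 181 182 183 181 182 182 183 183 182 182 182 182 1
[... 3718 characters left out ...]
 181 181 180 180 178 179 180 185 205 236 249 252 252 251 246 206 149 165 220 228 192 201 155
181 178 182 182 182 181 181 181 183 182 181 181 180 180 181 181 181 181 181 180 180 180 181 184 205 234 247 250 251 251 246 213 151 191 219 123 125 198
182 171 184 183 181 181 181 181 182 184 185 182 181 180 181 179 180 180 181 180 180 180 181 181 184 197 220 240 249 251 251 246 229 231 226 130 171 239
183 141 169 182 182 181 180 181 182 204 223 206 183 180 180 179 179 181 180 180 181 180 180 180 182 182 187 207 236 249 251 251 250 248 229 166 225 249
184 110 131 163 177 180 181 181 197 236 247 229 188 181 180 180 180 181 181 181 180 181 180 181 181 181 181 185 205 234 246 250 251 251 246 234 246 250
```

The dark nose is seen spanning x 281–295.5 and y 159.5–177. That matches the "tool too short" prediction (max 297.2/176.9), so the aim is within about 5 mm. I'll hold a bit longer, then set it back.

```bash
python3 - <<'E'
from plan import *
robot.pause(0.7)
robot.movel((H["tool"]+60*n).tolist(),aimq(300),speed=120)
q=down(np.radians(28)); X,Y=492,-306
robot.goto([X,Y,250],q)
robot.movel([X,Y,85],q,speed=130)
f0=np.array(robot.current_ft_force())
z=85
for z in (76,73,71.5,70.5):
    robot.movel([X,Y,z],q,speed=20); f=np.array(robot.current_ft_force())-f0; print(z,f.round(1),robot.current_ee_pos().round(1))
    if f[2]>4: break
print("open",robot.current_opening(),robot.current_time())
robot.pause(0.3); robot.grip(1.0); robot.pause(0.2)
robot.movel([X,Y,190],speed=120)
robot.movel([430,-60,330],speed=300); robot.pause(0.3)
ct,cs=get_image("top"),get_image("side"); save(ct,"top7.png"); save(cs,"side7.png")
for nm,c in(("top",ct),("side",cs)):
    for d in spotter.find_in(nm,"reader")[:4]: print(nm,np.round(d["rect"],1).tolist(),round(d["p"],2))
    o=np.array([492,-306,12.]); t=np.linspace(0,6.28,24)
    pts=np.vstack([o+np.c_[27*np.cos(t),27*np.sin(t),0*t],o+[[16,16,128],[16,-16,128],[-16,16,128],[-16,-16,128]]])
    p=proj(c,pts); print("expect",p.min(0).round(1),p.max(0).round(1))
print(robot.current_ft_force(),robot.current_time())
E
```

```text
76 [-0.1 -0.5  0.6] [ 492.  -306.    75.9]
73 [ 0.3 -0.6  0. ] [ 491.9 -305.9   72.8]
71.5 [-0.5  0.4  0.5] [ 491.9 -305.9   71.4]
70.5 [0.1 0.2 3.2] [ 492.3 -306.2   71. ]
open 0.4831087721468167 48.325
top [455.7, 246.1, 488.9, 265.4] 0.85
top [458.6, 212.4, 494.0, 230.0] 0.76
top [401.0, 275.5, 432.2, 302.2] 0.68
top [411.6, 211.7, 443.1, 234.1] 0.62
expect [411.1 213.6] [439.5 234.2]
side [357.1, 250.9, 378.8, 286.5] 0.92
side [389.6, 281.3, 416.8, 318.8] 0.63
side [367.8, 296.4, 386.2, 336.4] 0.6
side [309.1, 278.8, 331.5, 318.4] 0.58
expect [357.5 247. ] [379.3 286.4]
[ 0.70189016 -0.61752501 -0.49164164] 52.4417
```

Both cameras show the reader standing upright at the expected place on its pad. The arm is clear, so I'm handing in.

```bash
python3 -c "
from h import *
print(workorder.sign_off())"
```

```text
the job is handed in; nothing more can be done
None
```

The lid is closed, the reader was held steady on the label for about 2 s (aim within about 5 mm by camera) and set back upright on its pad, and the job is handed in at about 52 s; no verdict came back.

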